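Space the slats of a shelf panel with a saddle gauge

ROBOT

A 7-joint arm with a two-finger parallel gripper is mounted at the origin on a cart in front of the work surface, level with it; the furniture and walls round the work are solid. World frame = base frame: x ahead of the robot, y to its left, z up, the work surface at z = 0. Lengths are in m, angles in rad, forces in N, time in s.
With the tool pointing down it reaches from about 0.35 to 0.9 m from the base axis. Payload 8.1 kg.
Tool frame: the origin (TCP) lies midway between the tips of the shut fingers; the grasp point (between the pads) lies 19 mm behind it; z points along the fingers, y is the line along which they close (so a half turn about z gives the same grasp; the last joint's range is limited). The gripper opens to 92 mm and grips with 3 to 60 N. Pads are 19 mm wide; open, the fingers measure 130 mm over their backs; the gripper's body (75 mm by 190 mm) begins 47 mm behind the grasp point.
Start: joints at [-1.428, 0.434, 0.025, 1.573, -0.012, 1.134, -0.075], TCP at [0.152, 0.606, 0.227] pointing down, gripper open.
Joint ranges: [-2.62, 2.62], [-0.44, 2.09], [-1.27, 1.32], [0.08, 2.57], [-1.32, 4.46], [0.12, 2], [-2.74, 2.74]. Speed limits (rad/s): [2.22, 2.22, 3.01, 3.01, 3.14, 3.14, 3.14].

INTERFACE

Orientations are given as a rotation vector (axis times angle).
In Python, from cell import observe, get_image, camera_model, sign_off, recognise, silhouettes gives the robot as it stands.
- The arm moves only by the tool apply_moves, never from a script. Its argument "motion" is a list of rows, each an object of numbers: "x", "y", "z": the shift along the world's x, y, z in cm; "yaw": the turn about the world's z in degrees; "hand": the opening, from -1 (shut) to 1 (fully open), so that 0 is half open. In form: [{"x": .., "y": .., "z": .., "yaw": .., "hand": ..}, ...]. A call has 1 to 10 rows; each row is the pose to reach, as a shift and turn from the pose commanded when the call began; what a row does not reach only later rows make up. A row lasts 1/8 s, in which the tool goes at most 62.5 mm and 10.7 degrees, less where a joint would pass 70% of its speed; a pose out of reach is approached as far as the arm can. A call with a gripper value outside its range is refused whole. The fingers move at their own pace and stop on an object; "newtons" is the grip in N (left out, the last holds). Time passes only in rows, so rows that repeat a pose let the fingers close. It gives the time, the measured TCP pose, the force, the opening and the grip force at its end, in the units of the state.
- observe(): the state, without advancing time (a new reading comes with each control period).
- get_image(name): name is "side" or "top" or "wrist"; returns the picture (420x560x3 uint8, blue, green, red); there is no depth.
- camera_model(name): a dict with "camera_matrix" (3x3 intrinsics, pixels), "k1" (the pictures are not rectified: a ray, as slopes to the right and down, at radius r is drawn at 1 + k1 r^2 times it, then the intrinsics apply), "T" (4x4, takes a point from camera to world coordinates). Camera axes: x right, y up, looking along -z (the intrinsics and any distortion apply to the point x, -y, -z); pixel columns grow to the right and rows downward; lengths in m; the calibration is good to about 2 mm. A picture is of the moment at which its call begins: read the wrist's pose just before it. camera_model takes no time and is no camera call; for the wrist camera it gives the pose at the moment of the call.
- sign_off(): hands the job in; it is judged then, once.
Trained networks look in the newest picture that a camera, given by its name, has taken for a name from the list of things; names that differ only in an ending like _2 or _b are one class to them, and where a whole thing is asked for, a point or a joint stands for the part that bears it (a point fixed in the world has none). Each returns a list of dicts, best first, with "p" (0 to 1); they miss things now and then, are a little off and sometimes report something else, mostly with a low value. They report only what shows in the picture. A call takes as long as a camera call. They do not tell look-alikes from the thing itself.
- recognise(query, camera): "rect" ([left, top, right, bottom] in pixels, round what is visible of it).
- silhouettes(query, camera): "mask" (420x560 bool, what is visible of it) and "rect" ([left, top, right, bottom] in pixels, round what is visible of it).
The state is a dict: "clock": time; "joints": joint angles; "dq": joint speeds; "joint_efforts": joint torques, N m; "position": TCP position; "ee_rot": TCP orientation; "force": force on the tool from outside, world axes, zero at the start; "ft_torque": the same for the moment, N m; "width": opening from 0.0 (shut) to 1.0 (fully open); "gripper_force": force on a finger pad.
Only numpy, scipy, OpenCV 4.12 (cv2) and the standard library are available. Lean on these libraries where they do the work, as an engineer would, in place of code of your own. Each camera call takes 0.05 s, during which the arm holds its last target. There are 200 camera calls.

TASK

The first slat of this slatted shelf is screwed down; space the three loose slats from it with the saddle gauge, working along the row: set the gauge down over each slat, thick leg towards the screwed slat, and draw the slat up until the thick leg meets the slat before it. All three gaps must come out as the gauge sets them, with the slats square across both rails; then stand the gauge back on the bench, clear of the assembly board, and leave the sanding block and the tape measure where they are.

Things in the scene. Friction and masses are not known exactly. Their poses are not given: they have to be found in the camera images.
- assembly_board: Plywood board 220 x 400 x 12 mm, fixed to the bench; origin at the centre of its underside. Two pine rails (28 mm wide and high, 340 mm long) lie on it along its y at x = -70 and +70 mm, tops 40 mm above the origin. The row runs along its y: the screwed slat at the +y end, the loose slats follow towards -y. Slats square to the rails have their axes parallel to the board's.
- screwed_slat (a point): Centre of the underside of the screwed-down slat, at (0, 150, 40) mm in the board's frame; that slat is the same size as the loose ones, is fixed to the rails and has bright screw heads.
- slat_1: First loose slat, next to the screwed one: wood, 200 (its x, across the rails) x 40 (its y, along the row) x 18 mm, 0.16 kg; origin at the centre of its underside. Nothing but its weight holds it on the rails: about 1 N slides it, so a slat already set shifts again if pressed. At the start it lies 30 to 41 mm from the screwed slat and up to 2 degrees askew.
- slat_2: Second loose slat, same size and origin, 31 to 53 mm beyond slat_1 at the start.
- slat_3: Third loose slat, same size and origin, 31 to 68 mm beyond slat_2 at the start.
- gauge: Plywood saddle gauge, an upside-down U to straddle one slat, 0.18 kg, standing on its legs; 70 mm long (its x, along the slat). Origin at foot level, mid-notch. Along its y: thick spacer leg +21.5 to +38.5 mm, notch 43 mm wide and 30 mm deep, thin hook leg -29.5 to -21.5 mm; feet fully rounded. Fully down, its bridge rests on the slat and its feet hang 12 mm below the slat.
- gauge_grip (a point): Centre of the gauge's grip rib, on the bridge (bridge z 30 to 44 mm), 68 mm straight above the gauge's origin. The rib is 62 mm long (x), 28 mm thick (y; pinch it across y) and spans z 44 to 93 mm. Drawing a slat along the gauge's +y with the hook leg until the spacer leg meets the slat before leaves a 20 mm gap (slat centres 60 mm apart).
- sanding_block: Black sanding block 110 x 68 x 29 mm on the bench, a bystander; origin at the centre of its underside.
- tape_measure: Yellow tape measure 86 x 38 x 62 mm, a bystander; origin at the centre of its underside. It stands near the edge of the wall shelf overhead, whose front edge is 0.57 m ahead of the robot's base (world x) and whose underside is 0.43 m above the bench: keep the arm clear of it when swinging across.
There are look-alikes about, which are no part of the job. Leave any red look-alike of the gauge alone.

How it is judged:
On the way, in this order (a step that is already met when the one before it is completed fails the run):
1. the gauge straddles the first loose slat, legs down, thick leg towards the screwed slat, while the gap to the slat before is 20 mm (within 3.5 mm) (y of slat_1 in the frame of screwed_slat between -0.0635 and -0.0565 m and y of gauge in the frame of slat_1 between -0.006 and 0.006 m and x of gauge in the frame of slat_1 between -0.06 and 0.06 m and z of gauge in the frame of slat_1 below 0 m and angle between the z axis of gauge and the z axis of assembly_board, either way round below 0.15 rad and y of screwed_slat in the frame of gauge above 0.03 m), for 0.1 s.
2. the gauge straddles the second loose slat, legs down, thick leg towards the screwed slat, while the gap to the slat before is 20 mm (within 3.5 mm) (y of slat_2 in the frame of slat_1 between -0.0635 and -0.0565 m and y of gauge in the frame of slat_2 between -0.006 and 0.006 m and x of gauge in the frame of slat_2 between -0.06 and 0.06 m and z of gauge in the frame of slat_2 below 0 m and angle between the z axis of gauge and the z axis of assembly_board, either way round below 0.15 rad and y of screwed_slat in the frame of gauge above 0.03 m), for 0.1 s.
3. the gauge straddles the third loose slat, legs down, thick leg towards the screwed slat, while the gap to the slat before is 20 mm (within 3.5 mm) (y of slat_3 in the frame of slat_2 between -0.0635 and -0.0565 m and y of gauge in the frame of slat_3 between -0.006 and 0.006 m and x of gauge in the frame of slat_3 between -0.06 and 0.06 m and z of gauge in the frame of slat_3 below 0 m and angle between the z axis of gauge and the z axis of assembly_board, either way round below 0.15 rad and y of screwed_slat in the frame of gauge above 0.03 m), for 0.1 s.
At the end, for the whole second after the job is handed in: each of the three loose slats lies flat across both rails, 20 mm (within 3.5 mm) from the slat before it, square to the rails within about 3 degrees and not shifted endways by more than 15 mm; the gauge stands upright on the bench, off the assembly board, and everything is at rest (y of slat_1 in the frame of screwed_slat between -0.0635 and -0.0565 m and angle between the y axis of each of slat_1, slat_2, slat_3 and the y axis of assembly_board, either way round below 0.05 rad and linear speed of each of slat_1, slat_2, slat_3, gauge below 0.02 m/s and x of slat_1 in the frame of assembly_board between -0.015 and 0.015 m and z of slat_1 in the frame of assembly_board between 0.037 and 0.043 m and angle between each of slat_1, slat_2, slat_3's own z axis and vertical below 0.05 rad and y of slat_2 in the frame of slat_1 between -0.0635 and -0.0565 m and x of slat_2 in the frame of assembly_board between -0.015 and 0.015 m and z of slat_2 in the frame of assembly_board between 0.037 and 0.043 m and y of slat_3 in the frame of slat_2 between -0.0635 and -0.0565 m and x of slat_3 in the frame of assembly_board between -0.015 and 0.015 m and z of slat_3 in the frame of assembly_board between 0.037 and 0.043 m and height (world z) of gauge below 0.008 m and angle between gauge's own z axis and vertical below 0.12 rad and (x of gauge in the frame of assembly_board above 0.11 m or x of gauge in the frame of assembly_board below -0.11 m or y of gauge in the frame of assembly_board above 0.2 m or y of gauge in the frame of assembly_board below -0.2 m) and contact force between gauge and assembly_board below 0.05 N); the robot touches nothing.
It fails at once if the sanding block is moved by more than 30 mm (distance of sanding_block from where it was at the start of the episode above 0.03 m).
It fails at once if the tape measure is moved by more than 30 mm (distance of tape_measure from where it was at the start of the episode above 0.03 m).
It also fails if it takes over 67 s, if anything falls off the work surface, if the arm or the gripper's body presses on something with over 40 N, if the wrist force passes 120 N, or if a joint passes its speed limit or range.

## Working session

There is one attempt and no reset: what is moved stays moved. The work goes in short steps, Python scripts to look and compute and a tool call to move; the robot and the scene stay as the last step left them, time stands still between calls to the robot, and variables do not carry over. Pictures are saved under pics/ and viewed, at most 10 in all, crops included, and the job is handed in when it is done.

Besides the shell and the picture viewer there is one more tool, called after "Emit:" as name([rows], argument=value, ...), one row to a line, values as JSON. apply_moves: Moves the arm, as the interface text tells. Its arguments: {"type":"object","properties":{"motion":{"type":"array","items":{"type":"object","properties":{"x":{"type":"number"},"y":{"type":"number"},"z":{"type":"number"},"yaw":{"type":"number"},"hand":{"type":"number"}}}},"newtons":{"type":"number"}},"required":["motion"]}

```bash
mkdir -p pics; cat > h.py <<'E'
import numpy as np, cv2
from cell import *
def ray(cm,u,v):
    K=np.array(cm["camera_matrix"]);T=np.array(cm["T"])
    p=cv2.undistortPoints(np.array([[[u,v]]],float),K,np.array([cm["k1"],0,0,0,0.]))[0,0]
    # undistort approximates inverse of 1+k1 r^2
    d=T[:3,:3]@np.array([p[0],-p[1],-1.]); return T[:3,3],d
def at(cm,u,v,z):
    o,d=ray(cm,u,v); return (o+d*(z-o[2])/d[2])[:3]
def proj(cm,P):
    K=np.array(cm["camera_matrix"]);T=np.array(cm["T"])
    q=T[:3,:3].T@(np.asarray(P,float)-T[:3,3]); s=np.array([q[0],-q[1]])/-q[2]
    s=s*(1+cm["k1"]*(s@s)); return K[:2,:2]@s+K[:2,2]
E
python3 - <<'E'
from h import *
s=observe();print(s)
for n in("top","side"):
    im=get_image(n);cv2.imwrite(f"pics/{n}0.png",im);cm=camera_model(n);print(n,cm)
    for q in("gauge","slat_1","assembly_board","sanding_block","tape_measure"):
        print(q,[(round(r["p"],2),np.round(r["rect"]).tolist()) for r in recognise(q,n)])
E
```

```text
{'clock': 0.0, 'joints': array([-1.42762377,  0.43519809,  0.0249749 ,  1.57409347, -0.01161321,
        1.13397999, -0.07509068]), 'dq': array([ 0.00045936, -0.00232317,  0.0011323 , -0.00012087, -0.00074546,
       -0.00081665,  0.00119535]), 'joint_efforts': array([ 1.71623233e-04, -6.67855597e+01,  9.84859094e-01, -3.14467907e+01,
       -6.06902526e-02,  4.23259498e-02,  1.51929648e-04]), 'position': array([0.15199544, 0.60571733, 0.22596185]), 'ee_rot': array([-3.85185910e-01, -3.11782807e+00,  2.40729993e-03]), 'force': array([-0.45104104,  0.59642576, -0.11773733]), 'ft_torque': array([-0.02206548,  0.01122806,  0.02139495]), 'gripper_force': 0.0, 'width': 1.0029343851161396}
top {'camera_matrix': array([[491.19580527,   0.        , 277.69751852],
       [  0.        , 491.19580527, 206.59359321],
       [  0.        ,   0.        ,   1.        ]]), 'k1': -0.05281412792169826, 'T': array([[-5.05531881e-04,  9.97808743e-01, -6.61623479e-02,
         3.60276137e-01],
       [-9.99999790e-01, -4.77529026e-04,  4.39058432e-04,
         1.71970736e-01],
       [ 4.06501901e-04,  6
[... 703 characters left out ...]
 ,   1.        ]]), 'k1': -0.04817755686377465, 'T': array([[ 0.97961235,  0.12017018, -0.16099309,  0.23707787],
       [-0.19995268,  0.50560495, -0.83927502, -1.06432484],
       [-0.01945693,  0.85435518,  0.5193252 ,  0.84027278],
       [ 0.        ,  0.        ,  0.        ,  1.        ]])}
gauge [(0.81, [212.0, 153.0, 227.0, 178.0]), (0.69, [249.0, 187.0, 276.0, 217.0])]
slat_1 [(0.82, [242.0, 228.0, 306.0, 245.0]), (0.69, [245.0, 238.0, 313.0, 259.0]), (0.62, [253.0, 257.0, 326.0, 284.0]), (0.33, [233.0, 212.0, 338.0, 313.0])]
assembly_board [(0.79, [235.0, 212.0, 337.0, 317.0])]
sanding_block [(0.69, [262.0, 318.0, 310.0, 355.0])]
tape_measure [(0.75, [328.0, 290.0, 367.0, 321.0])]
```

```bash
python3 - <<'E'
import cv2
a=cv2.imread("pics/top0.png")[140:280,100:450];a=cv2.resize(a,(800,320),interpolation=cv2.INTER_CUBIC)
b=cv2.imread("pics/side0.png")[140:370,190:400];b=cv2.resize(b,(256,280),interpolation=cv2.INTER_CUBIC)
import numpy as np
o=np.zeros((600,800,3),np.uint8);o[:320]=a;o[320:,:256]=b
c=cv2.imread("pics/top0.png")[180:280,110:270];o[320:600,300:748]=cv2.resize(c,(448,280),interpolation=cv2.INTER_CUBIC)
cv2.imwrite("pics/c0.png",o)
E
```

```text
(no output)
```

View pics/c0.png

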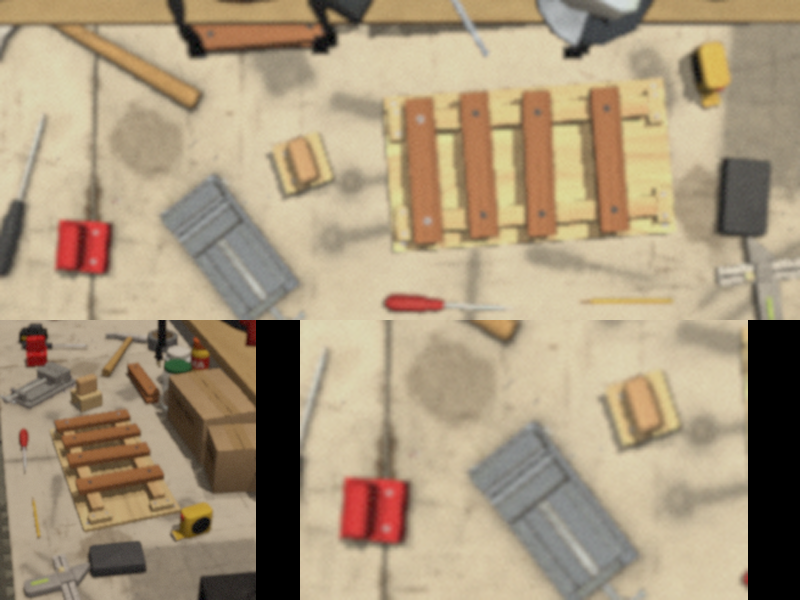

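```bash
python3 - <<'E'
from h import *
cm=camera_model("top")
print("rib",at(cm,232,210,.093),"red",at(cm,138,248,.09))
for n in ("top",):
  get_image(n)
  for q,z in(("slat_1",.058),("gauge",.05),("sanding_block",.029)):
    for r in silhouettes(q,n):
        c=max(cv2.findContours(r["mask"].astype(np.uint8),0,2)[0],key=cv2.contourArea)
        w=np.array([at(cm,*p[0],z)[:2] for p in c],np.float32)
        R=cv2.minAreaRect(w*1000);print(q,round(r["p"],2),R)
w=camera_model("wrist");im=get_image("wrist");cv2.imwrite("pics/w0.png",im);print(w["T"],w["camera_matrix"])
print(proj(w,[.35,.26,0]),[ (r["p"],r["rect"]) for r in recognise("gauge","wrist")])
E
```

```text
rib [0.44945051 0.3113134  0.093     ] red [0.332986   0.59978449 0.09      ]
slat_1 0.9 ((447.2913818359375, 73.3430404663086), (193.1330108642578, 39.79340362548828), 3.862333059310913)
slat_1 0.9 ((454.52593994140625, -106.33789825439453), (196.91329956054688, 42.14982223510742), 4.119210243225098)
slat_1 0.76 ((448.6280517578125, -10.358421325683594), (196.15567016601562, 44.75035095214844), 2.1946864128112793)
gauge 0.73 ((334.14447021484375, 615.8251342773438), (76.70499420166016, 69.96978759765625), 86.30152130126953)
gauge 0.71 ((451.066650390625, 314.994384765625), (70.08426666259766, 67.73391723632812), 18.617721557617188)
gauge 0.62 ((448.0690002441406, 4.1642913818359375), (216.81219482421875, 394.8066101074219), 3.786647081375122)
[[ 2.42883274e-01 -9.39612323e-01 -2.41114907e-01  8.82104754e-02]
 [ 9.70055473e-01  2.35339912e-01  6.00625166e-02  6.22198980e-01]
 [ 3.08480076e-04 -2.48483015e-01  9.68636204e-01  3.83812663e-01]
 [ 0.00000000e+00  0.00000000e+00  0.00000000e+00  1.00000000e+00]] [[359.14412899   0.         275.79295903]
 [  0.         359.14412899 216.29992809]
 [  0.           0.           1.        ]]
[ 56.54496864 395.91733567] [(0.94, [291.0, 310.2, 362.1, 342.5])]
```

Emit:
apply_moves([
  {"x":6,"y":-6,"z":1,"yaw":6},
  {"x":11,"y":-11,"z":1,"yaw":12},
  {"x":16,"y":-16,"z":1,"yaw":18},
  {"x":20,"y":-20,"z":1,"yaw":24},
  {"x":24,"y":-24,"z":1,"yaw":30},
  {"x":28,"y":-27,"z":1,"yaw":32},
  {"x":29.8,"y":-29.3,"z":1,"yaw":32},
  {"x":29.8,"y":-29.3,"z":1,"yaw":32},
])

```text
schema error: expected keys x, y, z, yaw, hand
```

```bash
python3 - <<'E'
from h import *
s=observe();print(s["position"],s["ee_rot"],s["clock"])
w=camera_model("wrist");im=get_image("wrist");np.save("w1.npy",w["T"])
cv2.imwrite("pics/w1.png",im)
for q,z in(("gauge",.044),):
    for r in silhouettes(q,"wrist"):
        print(r["p"],r["rect"])
o=cv2.resize(im,(800,600),interpolation=cv2.INTER_CUBIC);cv2.imwrite("pics/w1b.png",o)
E
```

```text
[0.15212621 0.60620797 0.22677188] [3.85330847e-01 3.11785017e+00 1.01294297e-04] 0.9
0.74 [292.1, 313.1, 361.1, 344.7]
```

View pics/w1b.png

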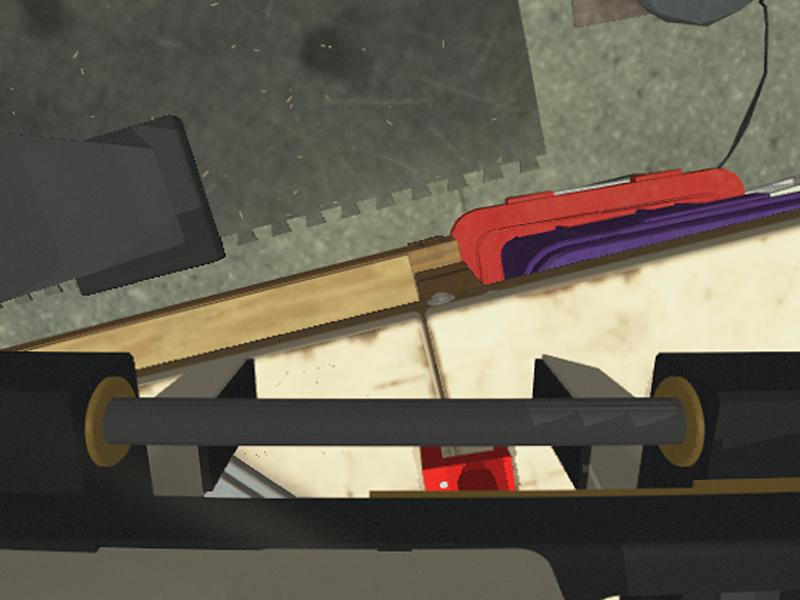

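Emit:
apply_moves([
  {"x":6,"y":-6,"z":2,"yaw":6,"hand":1},
  {"x":11,"y":-11,"z":3,"yaw":12,"hand":1},
  {"x":16,"y":-16,"z":3,"yaw":18,"hand":1},
  {"x":20,"y":-20,"z":3,"yaw":24,"hand":1},
  {"x":24,"y":-24,"z":3,"yaw":30,"hand":1},
  {"x":28,"y":-27,"z":3,"yaw":32,"hand":1},
  {"x":32.8,"y":-29.3,"z":3,"yaw":32,"hand":1},
  {"x":32.8,"y":-29.3,"z":3,"yaw":32,"hand":1},
])

```text
clock: 2.0
position: [0.4843, 0.309, 0.2568]
ee_rot: [-0.477, 3.103, -0.003]
force: [-1.3, 0.1, 0.1]
width: 1.001
gripper_force: 0.0
```

```bash
python3 - <<'E'
from h import *
s=observe();print(s["position"],s["ee_rot"],s["clock"])
w=camera_model("wrist");im=get_image("wrist");np.save("w1.npy",w["T"])
cv2.imwrite("pics/w1.png",im)
for q,z in(("gauge",.044),):
    for r in silhouettes(q,"wrist"):
        print(r["p"],r["rect"])
o=cv2.resize(im,(800,600),interpolation=cv2.INTER_CUBIC);cv2.imwrite("pics/w1b.png",o)
E
```

```text
[0.48431435 0.30902281 0.25678255] [-4.76711335e-01  3.10340721e+00 -2.79520758e-03] 2.0
0.58 [535.5, 113.8, 560.0, 168.9]
0.56 [257.6, 126.6, 327.2, 197.8]
```

View pics/w1b.png

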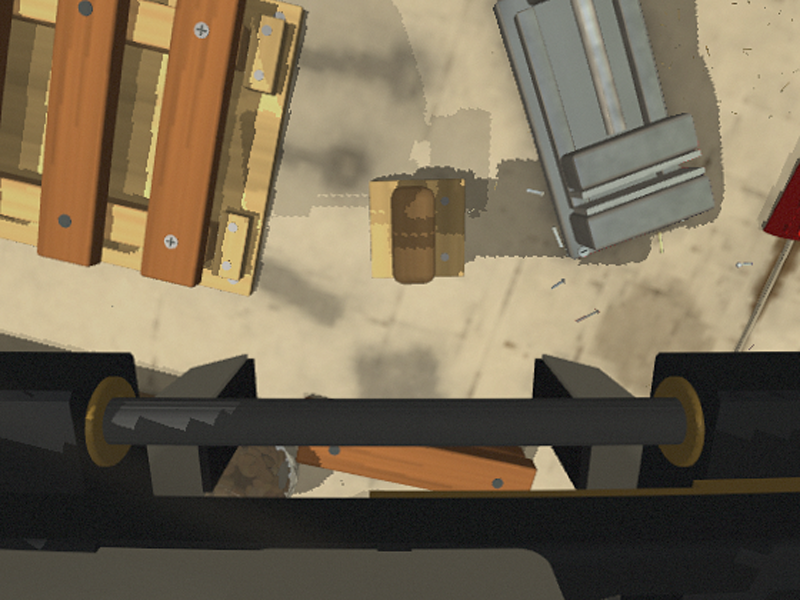

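```bash
python3 - <<'E'
from h import *
w=camera_model("wrist");k=.7
def L(u,v,z): return at(w,u*k,v*k,z)
a,b,c,d=[L(u,v,.044) for u,v in((370,180),(370,278),(465,278),(465,180))]
print(a,b,c,d)
print("len x",np.linalg.norm(a-b),"wid",np.linalg.norm(b-c))
yd=(c-b+d-a);yd/=np.linalg.norm(yd);print("ydir deg",np.degrees(np.arctan2(yd[1],yd[0])))
l,r=L(392,235,.093),L(436,235,.093);m=(a+b)/2
print("rib y from left edge",(l-m)@yd,(r-m)@yd,"rib c",(L(392,185,.093)+L(436,185,.093)+L(392,283,.093)+L(436,283,.093))/4, "bridge c",(a+b+c+d)/4)
R=cv2.Rodrigues(observe()["ee_rot"])[0];print("tool y deg",np.degrees(np.arctan2(R[1,1],R[0,1])))
E
```

```text
[0.42465465 0.27651659 0.044     ] [0.49141771 0.29715304 0.044     ] [0.47011509 0.36345716 0.044     ] [0.4042197  0.33991704 0.044     ]
len x 0.06987967390922697 wid 0.06964221091017994
ydir deg 107.83763301141667
rib y from left edge 0.01592366519719627 0.043332892503838975 rib c [0.44732975 0.31452021 0.093     ] bridge c [0.44760179 0.31926096 0.044     ]
tool y deg 107.76893805272616
```

Emit:
apply_moves([
  {"x":0,"y":-6,"z":2,"yaw":-5,"hand":1},
  {"x":0,"y":-12,"z":4,"yaw":-10,"hand":1},
  {"x":0,"y":-18,"z":5,"yaw":-14,"hand":1},
  {"x":0,"y":-24,"z":5,"yaw":-14,"hand":1},
  {"x":0,"y":-28,"z":5,"yaw":-14,"hand":1},
  {"x":0,"y":-28,"z":5,"yaw":-14,"hand":1},
  {"x":0,"y":-28,"z":5,"yaw":-14,"hand":1},
])

```text
clock: 2.98
position: [0.4797, 0.0354, 0.3068]
ee_rot: [0.112, -3.14, -0.002]
force: [-0.4, -0.5, 0.3]
width: 0.999
gripper_force: 0.0
```

```bash
python3 - <<'E'
from h import *
s=observe();print(s["position"],s["ee_rot"],s["clock"])
w=camera_model("wrist");im=get_image("wrist")
cv2.imwrite("pics/w2.png",im)
import pickle;pickle.dump(w,open("w2.pkl","wb"))
for q,z in(("slat_1",.058),("screwed_slat",.058)):
    for r in silhouettes(q,"wrist"):
        c=max(cv2.findContours(r["mask"].astype(np.uint8),0,2)[0],key=cv2.contourArea)
        W=np.array([at(w,*p[0],z)[:2] for p in c],np.float32)
        print(r["p"],r["rect"],cv2.minAreaRect(W*1000))
o=cv2.resize(im,(800,600),interpolation=cv2.INTER_CUBIC);cv2.imwrite("pics/w2b.png",o)
E
```

```text
[0.47965438 0.03542527 0.30676169] [ 1.11564178e-01 -3.13955889e+00 -1.64312284e-03] 2.975
0.91 [120.6, 56.5, 175.9, 239.2] ((453.7919006347656, -106.3905258178711), (199.2286834716797, 45.944576263427734), 4.012214183807373)
0.82 [287.0, 64.9, 330.0, 242.3] ((447.16888427734375, 70.0189437866211), (199.4827880859375, 41.99738311767578), 4.076007843017578)
0.56 [217.5, 59.2, 255.1, 240.8] ((448.918212890625, -11.302545547485352), (199.46505737304688, 40.65134811401367), 1.2989431619644165)
```

View pics/w2b.png

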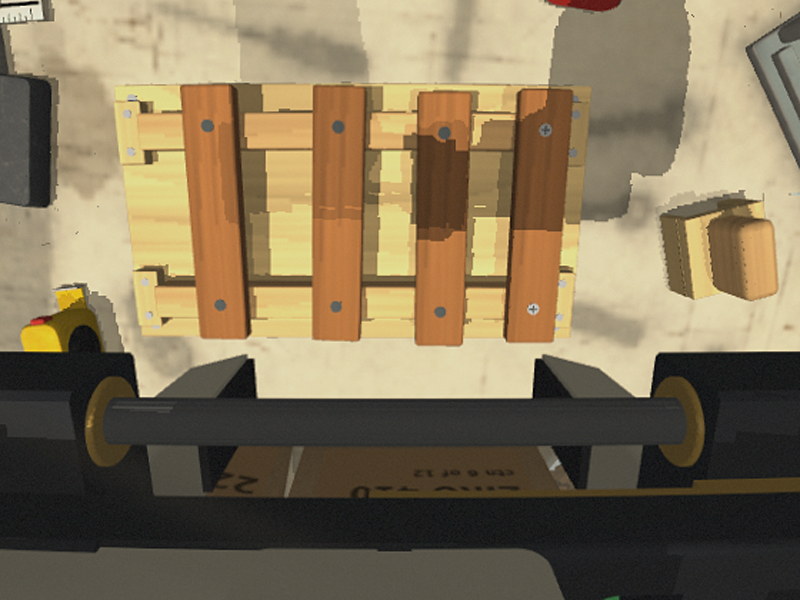

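```bash
cat > m.py <<'E'
from h import *
import pickle
w=pickle.load(open("w2.pkl","rb"));k=.7
C={"S":[(518,90),(573,91),(559,343),(507,342)],"1":[(419,91),(470,94),(463,345),(415,344)],"2":[(313,86),(363,85),(360,340),(313,339)],"3":[(181,86),(233,84),(246,337),(202,339)]}
for n,c in C.items():
    p=np.array([at(w,u*k,v*k,.058)[:2] for u,v in c])*1000
    x=(p[3]+p[2]-p[0]-p[1])/2
    print(n,p.mean(0).round(1),"yaw",np.degrees(np.arctan2(x[1],x[0])).round(2),"w",np.linalg.norm(p[0]-p[1]).round(1),np.linalg.norm(p[2]-p[3]).round(1),"L",np.linalg.norm(x).round(1))
E
python3 m.py
python3 - <<'E'
import cv2
im=cv2.imread("pics/w2.png")[50:250,110:410];cv2.imwrite("pics/w2c.png",cv2.resize(im,(800,533),interpolation=cv2.INTER_CUBIC))
E
```

```text
S [440.2 147.6] yaw 4.98 w 41.4 43.8 L 197.0
1 [447.5  70.9] yaw 4.08 w 38.0 40.0 L 196.6
2 [448.7 -11.3] yaw 2.3 w 37.1 39.0 L 197.2
3 [ 454.3 -107. ] yaw 3.43 w 39.3 37.2 L 197.2
```

View pics/w2c.png

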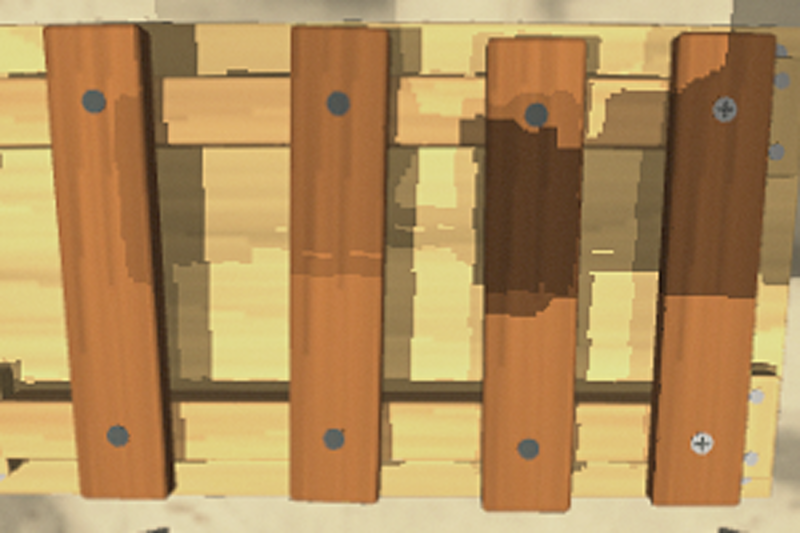

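```bash
sed -i 's/k=.7/k=1/; s/^C=.*/C={"S":[(678,33),(777,35),(742,505),(655,503)],"1":[(489,39),(586,41),(571,512),(487,511)],"2":[(292,27),(388,28),(378,503),(291,501)],"3":[(44,27),(138,27),(166,498),(80,499)]}\nC={n:[(110+u*.375,50+v*.375) for u,v in c] for n,c in C.items()}/' m.py; python3 m.py
```

```text
S [439.4 147.3] yaw 4.27 w 39.9 39.2 L 196.7
1 [448.   71.8] yaw 4.33 w 38.7 37.5 L 197.2
2 [449.3 -10.9] yaw 1.98 w 38.1 38.7 L 197.5
3 [ 454.9 -107.8] yaw 3.44 w 38.0 38.8 L 197.0
```

Emit:
apply_moves([
  {"x":0,"y":6,"z":0,"yaw":5,"hand":1},
  {"x":-1,"y":12,"z":0,"yaw":10,"hand":1},
  {"x":-2,"y":18,"z":-3,"yaw":14,"hand":1},
  {"x":-3.2,"y":24,"z":-7,"yaw":14,"hand":1},
  {"x":-3.2,"y":27.9,"z":-12,"yaw":14,"hand":1},
  {"x":-3.2,"y":27.9,"z":-17,"yaw":14,"hand":1},
  {"x":-3.2,"y":27.9,"z":-18,"yaw":14,"hand":1},
  {"x":-3.2,"y":27.9,"z":-18,"yaw":14,"hand":1},
])

```text
clock: 4.12
position: [0.4482, 0.3119, 0.1273]
ee_rot: [0.489, -3.103, 0.001]
force: [0.5, -0.7, 0.7]
width: 1.001
gripper_force: 0.0
```

```bash
cat > st.py <<'E'
from h import *
s=observe();R=cv2.Rodrigues(s["ee_rot"])[0]
print(s["clock"],s["position"].round(4),"tooly",np.degrees(np.arctan2(R[1,1],R[0,1])).round(2),"z",R[:,2].round(3),s["force"].round(2),s["width"],s["gripper_force"])
E
python3 st.py
```

```text
4.125 [0.4482 0.3119 0.1273] tooly 107.91 z [-0.    -0.001 -1.   ] [ 0.48 -0.67  0.72] 1.0009790765884556 0.0
```

Emit:
apply_moves([
  {"x":-0.1,"y":0.2,"z":-4,"yaw":0,"hand":1},
  {"x":-0.1,"y":0.2,"z":-7.5,"yaw":0,"hand":1},
  {"x":-0.1,"y":0.2,"z":-7.5,"yaw":0,"hand":1},
  {"x":-0.1,"y":0.2,"z":-7.5,"yaw":0,"hand":-0.8},
  {"x":-0.1,"y":0.2,"z":-7.5,"yaw":0,"hand":-0.8},
  {"x":-0.1,"y":0.2,"z":-7.5,"yaw":0,"hand":-0.8},
  {"x":-0.1,"y":0.2,"z":-7.5,"yaw":0,"hand":-0.8},
  {"x":-0.1,"y":0.2,"z":-7.5,"yaw":0,"hand":-0.8},
], newtons=35)

```text
clock: 5.12
position: [0.4471, 0.3143, 0.0519]
ee_rot: [-0.489, 3.103, 0.0]
force: [0.2, -0.2, -0.8]
width: 0.505
gripper_force: 0.0
```

```bash
python3 st.py
```

```text
5.125 [0.4471 0.3143 0.0519] tooly 107.91 z [ 0.  0. -1.] [ 0.23 -0.16 -0.85] 0.5052288940635389 0.0
```

Emit:
apply_moves([
  {"x":0,"y":0,"z":0,"yaw":0,"hand":-0.8},
  {"x":0,"y":0,"z":0,"yaw":0,"hand":-0.8},
  {"x":0,"y":0,"z":0,"yaw":0,"hand":-0.8},
  {"x":0,"y":0,"z":0,"yaw":0,"hand":-0.8},
  {"x":0,"y":0,"z":0,"yaw":0,"hand":-0.8},
  {"x":0,"y":0,"z":0,"yaw":0,"hand":-0.8},
], newtons=35)

```text
clock: 5.88
position: [0.447, 0.3143, 0.0517]
ee_rot: [0.489, -3.103, -0.0]
force: [-0.4, -0.3, -2.4]
width: 0.305
gripper_force: 35.0
```

```bash
python3 st.py
```

```text
5.875 [0.447  0.3143 0.0517] tooly 107.92 z [-0.  0. -1.] [-0.35 -0.33 -2.42] 0.3045336598858118 34.99354004859924
```

Emit:
apply_moves([
  {"x":0,"y":0,"z":5,"yaw":0,"hand":-0.8},
  {"x":0,"y":-3,"z":9,"yaw":-4,"hand":-0.8},
  {"x":0,"y":-9,"z":9,"yaw":-9,"hand":-0.8},
  {"x":0.1,"y":-15,"z":9,"yaw":-14,"hand":-0.8},
  {"x":0.1,"y":-20,"z":9,"yaw":-14,"hand":-0.8},
  {"x":0.1,"y":-24.2,"z":8,"yaw":-14,"hand":-0.8},
  {"x":0.1,"y":-24.2,"z":7,"yaw":-14,"hand":-0.8},
  {"x":0.1,"y":-24.2,"z":7,"yaw":-14,"hand":-0.8},
  {"x":0.1,"y":-24.2,"z":7,"yaw":-14,"hand":-0.8},
])

```text
clock: 7.0
position: [0.4483, 0.0735, 0.1219]
ee_rot: [-0.11, 3.14, 0.001]
force: [1.3, 0.2, -1.4]
width: 0.301
gripper_force: 35.0
```

```bash
python3 st.py; python3 - <<'E'
from h import *
w=camera_model("wrist");im=get_image("wrist");cv2.imwrite("pics/w3.png",im)
import pickle;pickle.dump(w,open("w3.pkl","wb"))
cv2.imwrite("pics/w3b.png",cv2.resize(im,(800,600),interpolation=cv2.INTER_CUBIC))
E
```

```text
7.0 [0.4483 0.0735 0.1219] tooly 94.02 z [ 0.  0. -1.] [ 1.34  0.17 -1.42] 0.30116438048509947 34.993552565574646
```

View pics/w3b.png

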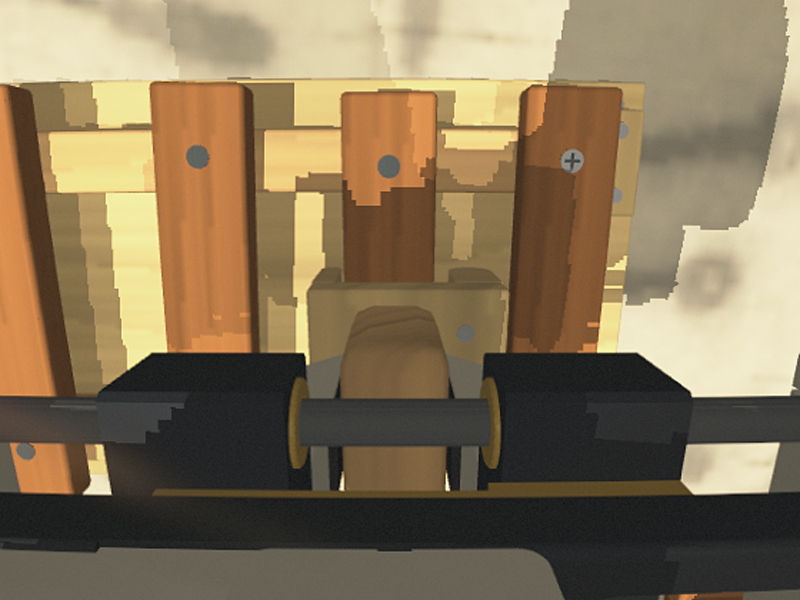

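```bash
cat > e.py <<'E'
from h import *
import pickle,sys
def edges(w,E,pos,ty):
    yd=np.array([np.cos(np.radians(ty)),np.sin(np.radians(ty))]);xd=np.array([yd[1],-yd[0]])
    for n,(a,b,c,d) in E.items():  # left top, left bottom, right top, right bottom (display px)
        P=np.array([at(w,u*.7,v*.7,.058)[:2] for u,v in (a,b,c,d)])-pos
        l=np.c_[P@xd,P@yd]*1000
        f=lambda p,q:(lambda m:(p[1]-m*p[0],np.degrees(m)))((q[1]-p[1])/(q[0]-p[0]))
        L,R=f(l[0],l[1]),f(l[2],l[3])
        print(n,"y at tool x=0: left %.1f right %.1f centre %.1f  yaw rel %.2f %.2f"%(L[0],R[0],(L[0]+R[0])/2,L[1],R[1]))
E
python3 - <<'E'
from e import *
w=pickle.load(open("w3.pkl","rb"))
edges(w,{"1":((341,95),(343,283),(437,95),(434,283)),"2":((150,85),(168,352),(252,88),(258,352)),"S":((527,90),(510,352),(622,90),(603,352))},np.array([.4483,.0735]),94.02)
E
```

```text
1 y at tool x=0: left -22.8 right 17.5 centre -2.7  yaw rel -0.66 0.15
2 y at tool x=0: left -103.4 right -61.7 centre -82.6  yaw rel -2.13 -2.27
S y at tool x=0: left 52.8 right 95.4 centre 74.1  yaw rel -0.49 1.49
```

Emit:
apply_moves([
  {"x":0,"y":-0.2,"z":-0.5,"yaw":0,"hand":-0.8},
  {"x":0,"y":-0.2,"z":-1.5,"yaw":0,"hand":-0.8},
  {"x":0,"y":-0.2,"z":-2.5,"yaw":0,"hand":-0.8},
  {"x":0,"y":-0.2,"z":-3.2,"yaw":0,"hand":-0.8},
  {"x":0,"y":-0.2,"z":-3.9,"yaw":0,"hand":-0.8},
  {"x":0,"y":-0.2,"z":-3.9,"yaw":0,"hand":-0.8},
  {"x":0,"y":-0.2,"z":-3.9,"yaw":0,"hand":-0.8},
])

```text
clock: 7.92
position: [0.4483, 0.0702, 0.0829]
ee_rot: [-0.107, 3.14, 0.0]
force: [-0.5, 0.4, -2.0]
width: 0.304
gripper_force: 35.0
```

```bash
python3 st.py
```

```text
7.925 [0.4483 0.0702 0.0829] tooly 93.91 z [ 0.  0. -1.] [-0.5   0.44 -1.99] 0.3038053238238837 34.993640184402466
```

Emit:
apply_moves([
  {"x":-0.03,"y":0.4,"z":0,"yaw":0,"hand":-0.8},
  {"x":-0.06,"y":0.8,"z":0,"yaw":0,"hand":-0.8},
  {"x":-0.09,"y":1.2,"z":0,"yaw":0,"hand":-0.8},
  {"x":-0.11,"y":1.5,"z":0,"yaw":0,"hand":-0.8},
  {"x":-0.11,"y":1.6,"z":0,"yaw":0,"hand":-0.8},
  {"x":-0.11,"y":1.6,"z":0,"yaw":0,"hand":-0.8},
])

```text
clock: 8.68
position: [0.447, 0.0865, 0.0827]
ee_rot: [0.108, -3.14, -0.0]
force: [-0.2, -1.0, -1.9]
width: 0.305
gripper_force: 35.0
```

Emit:
apply_moves([
  {"x":0,"y":0.05,"z":0,"yaw":0,"hand":-0.8},
  {"x":0,"y":0.1,"z":0,"yaw":0,"hand":-0.8},
  {"x":0,"y":0.1,"z":0,"yaw":0,"hand":-0.8},
])

```text
clock: 9.05
position: [0.447, 0.0872, 0.0827]
ee_rot: [0.107, -3.14, -0.0]
force: [-0.1, -1.0, -2.4]
width: 0.306
gripper_force: 35.0
```

Emit:
apply_moves([
  {"x":0,"y":0.05,"z":0,"yaw":0,"hand":-0.8},
  {"x":0,"y":0.1,"z":0,"yaw":0,"hand":-0.8},
  {"x":0,"y":0.1,"z":0,"yaw":0,"hand":-0.8},
])

```text
clock: 9.43
position: [0.447, 0.0883, 0.0827]
ee_rot: [0.107, -3.14, -0.0]
force: [-0.6, -1.0, -1.4]
width: 0.305
gripper_force: 35.0
```

Emit:
apply_moves([
  {"x":0,"y":0.05,"z":0,"yaw":0,"hand":-0.8},
  {"x":0,"y":0.1,"z":0,"yaw":0,"hand":-0.8},
  {"x":0,"y":0.1,"z":0,"yaw":0,"hand":-0.8},
])

```text
clock: 9.8
position: [0.447, 0.0891, 0.0827]
ee_rot: [0.107, -3.14, 0.0]
force: [-0.8, -1.3, -2.2]
width: 0.302
gripper_force: 35.0
```

Emit:
apply_moves([
  {"x":0,"y":0.05,"z":0,"yaw":0,"hand":-0.8},
  {"x":0,"y":0.1,"z":0,"yaw":0,"hand":-0.8},
  {"x":0,"y":0.1,"z":0,"yaw":0,"hand":-0.8},
])

```text
clock: 10.18
position: [0.447, 0.0892, 0.0828]
ee_rot: [0.106, -3.14, 0.001]
force: [-1.1, -5.6, 0.8]
width: 0.307
gripper_force: 35.0
```

```bash
python3 st.py
```

```text
10.175 [0.447  0.0892 0.0828] tooly 93.86 z [-0.    -0.001 -1.   ] [-1.12 -5.62  0.81] 0.30685912344615796 34.99438405036926
```

Emit:
apply_moves([
  {"x":0,"y":-0.25,"z":0,"yaw":0,"hand":-0.8},
  {"x":0,"y":-0.25,"z":0,"yaw":0,"hand":-0.8},
  {"x":0,"y":-0.25,"z":1,"yaw":0,"hand":-0.8},
  {"x":0,"y":-0.25,"z":3,"yaw":0,"hand":-0.8},
  {"x":0,"y":-0.25,"z":5.5,"yaw":0,"hand":-0.8},
  {"x":0.1,"y":-5,"z":5.5,"yaw":0,"hand":-0.8},
  {"x":0.2,"y":-10,"z":4.5,"yaw":0,"hand":-0.8},
  {"x":0.2,"y":-10.1,"z":4,"yaw":0,"hand":-0.8},
  {"x":0.2,"y":-10.1,"z":4,"yaw":0,"hand":-0.8},
])

```text
clock: 11.3
position: [0.4489, -0.0104, 0.1229]
ee_rot: [0.107, -3.14, -0.001]
force: [0.7, 0.0, -2.0]
width: 0.3
gripper_force: 35.0
```

```bash
python3 st.py; python3 - <<'E'
from h import *
w=camera_model("wrist");im=get_image("wrist");cv2.imwrite("pics/w4.png",im)
import pickle;pickle.dump(w,open("w4.pkl","wb"))
cv2.imwrite("pics/w4b.png",cv2.resize(im,(800,600),interpolation=cv2.INTER_CUBIC))
E
```

```text
11.3 [ 0.4489 -0.0104  0.1229] tooly 93.89 z [-0.  0. -1.] [ 0.66  0.04 -2.  ] 0.30000372774958245 34.99375104904175
```

View pics/w4b.png

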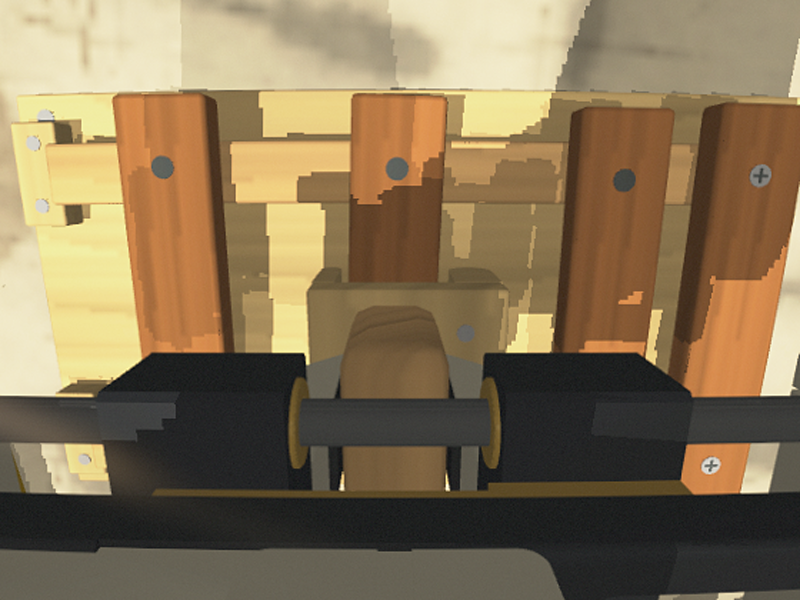

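```bash
python3 - <<'E'
from e import *
w=pickle.load(open("w4.pkl","rb"))
edges(w,{"2":((352,98),(350,282),(447,98),(439,282)),"1":((579,110),(565,350),(674,112),(656,350)),"S":((714,108),(684,380),(804,108),(756,400)),"3":((114,96),(141,350),(207,97),(222,352))},np.array([.4489,-.0104]),93.89)
E
```

```text
2 y at tool x=0: left -20.2 right 19.2 centre -0.5  yaw rel -1.70 -1.28
1 y at tool x=0: left 78.1 right 120.5 centre 99.3  yaw rel 1.31 2.72
S y at tool x=0: left 135.9 right 173.9 centre 154.9  yaw rel 1.67 0.63
3 y at tool x=0: left -116.8 right -78.9 centre -97.8  yaw rel -0.67 -1.24
```

Emit:
apply_moves([
  {"x":0,"y":-0.03,"z":-1.5,"yaw":0,"hand":-0.8},
  {"x":0,"y":-0.03,"z":-2.5,"yaw":0,"hand":-0.8},
  {"x":0,"y":-0.03,"z":-3.2,"yaw":0,"hand":-0.8},
  {"x":0,"y":-0.03,"z":-4,"yaw":0,"hand":-0.8},
  {"x":0,"y":-0.03,"z":-4,"yaw":0,"hand":-0.8},
])

```text
clock: 11.98
position: [0.4486, -0.0107, 0.0822]
ee_rot: [0.108, -3.139, -0.0]
force: [0.0, 0.4, -1.4]
width: 0.305
gripper_force: 35.0
```

Emit:
apply_moves([
  {"x":-0.03,"y":0.4,"z":0,"yaw":0,"hand":-0.8},
  {"x":-0.06,"y":0.9,"z":0,"yaw":0,"hand":-0.8},
  {"x":-0.1,"y":1.4,"z":0,"yaw":0,"hand":-0.8},
  {"x":-0.13,"y":1.9,"z":0,"yaw":0,"hand":-0.8},
  {"x":-0.16,"y":2.4,"z":0,"yaw":0,"hand":-0.8},
  {"x":-0.2,"y":2.9,"z":0,"yaw":0,"hand":-0.8},
  {"x":-0.23,"y":3.3,"z":0,"yaw":0,"hand":-0.8},
  {"x":-0.25,"y":3.6,"z":0,"yaw":0,"hand":-0.8},
  {"x":-0.25,"y":3.6,"z":0,"yaw":0,"hand":-0.8},
])

```text
clock: 13.1
position: [0.4464, 0.0253, 0.0827]
ee_rot: [0.108, -3.14, -0.0]
force: [0.2, -0.6, -1.1]
width: 0.303
gripper_force: 35.0
```

```bash
python3 st.py
```

```text
13.1 [0.4464 0.0253 0.0827] tooly 93.94 z [-0.  0. -1.] [ 0.21 -0.61 -1.1 ] 0.30305973539993575 34.95049238204956
```

Emit:
apply_moves([
  {"x":0,"y":0.15,"z":0,"yaw":0,"hand":-0.8},
  {"x":0,"y":0.25,"z":0,"yaw":0,"hand":-0.8},
  {"x":0,"y":0.25,"z":0,"yaw":0,"hand":-0.8},
])

```text
clock: 13.48
position: [0.4465, 0.0275, 0.0827]
ee_rot: [0.107, -3.14, -0.0]
force: [0.2, -0.3, -1.2]
width: 0.306
gripper_force: 35.0
```

Emit:
apply_moves([
  {"x":0,"y":0.05,"z":0,"yaw":0,"hand":-0.8},
  {"x":0,"y":0.05,"z":0,"yaw":0,"hand":-0.8},
])

```text
clock: 13.72
position: [0.4465, 0.0279, 0.0827]
ee_rot: [-0.107, 3.14, 0.0]
force: [0.3, -0.8, -2.0]
width: 0.306
gripper_force: 35.0
```

Emit:
apply_moves([
  {"x":0,"y":0.05,"z":0,"yaw":0,"hand":-0.8},
  {"x":0,"y":0.05,"z":0,"yaw":0,"hand":-0.8},
])

```text
clock: 13.98
position: [0.4465, 0.0285, 0.0827]
ee_rot: [0.107, -3.14, -0.0]
force: [-0.3, -0.2, -2.5]
width: 0.301
gripper_force: 35.0
```

```bash
python3 st.py
```

```text
13.975 [0.4465 0.0285 0.0827] tooly 93.92 z [-0.  0. -1.] [-0.34 -0.2  -2.5 ] 0.30142461643836677 34.950528144836426
```

Emit:
apply_moves([
  {"x":0,"y":0.03,"z":0,"yaw":0,"hand":-0.8},
  {"x":0,"y":0.03,"z":0,"yaw":0,"hand":-0.8},
  {"x":0,"y":-0.13,"z":0,"yaw":0,"hand":-0.8},
  {"x":0,"y":-0.13,"z":0,"yaw":0,"hand":-0.8},
  {"x":0,"y":-0.13,"z":1,"yaw":0,"hand":-0.8},
  {"x":0,"y":-0.13,"z":3,"yaw":0,"hand":-0.8},
  {"x":0,"y":-0.13,"z":5.5,"yaw":0,"hand":-0.8},
])

```text
clock: 14.85
position: [0.4463, 0.027, 0.1387]
ee_rot: [0.107, -3.139, 0.0]
force: [1.2, -0.8, -1.7]
width: 0.304
gripper_force: 35.0
```

Emit:
apply_moves([
  {"x":0.3,"y":-5,"z":0,"yaw":0,"hand":-0.8},
  {"x":0.6,"y":-10,"z":0,"yaw":0,"hand":-0.8},
  {"x":0.7,"y":-13.5,"z":-1,"yaw":0,"hand":-0.8},
  {"x":0.7,"y":-13.5,"z":-1.5,"yaw":0,"hand":-0.8},
  {"x":0.7,"y":-13.5,"z":-1.5,"yaw":0,"hand":-0.8},
])

```text
clock: 15.48
position: [0.4533, -0.1073, 0.1228]
ee_rot: [0.107, -3.139, -0.001]
force: [0.2, 0.2, -1.4]
width: 0.301
gripper_force: 35.0
```

```bash
python3 st.py; python3 - <<'E'
from h import *
w=camera_model("wrist");im=get_image("wrist");cv2.imwrite("pics/w5.png",im)
import pickle;pickle.dump(w,open("w5.pkl","wb"))
cv2.imwrite("pics/w5b.png",cv2.resize(im,(800,600),interpolation=cv2.INTER_CUBIC))
E
```

```text
15.475 [ 0.4533 -0.1073  0.1228] tooly 93.91 z [-0.001  0.001 -1.   ] [ 0.22  0.19 -1.44] 0.30081240418936656 34.95060861110687
```

View pics/w5b.png

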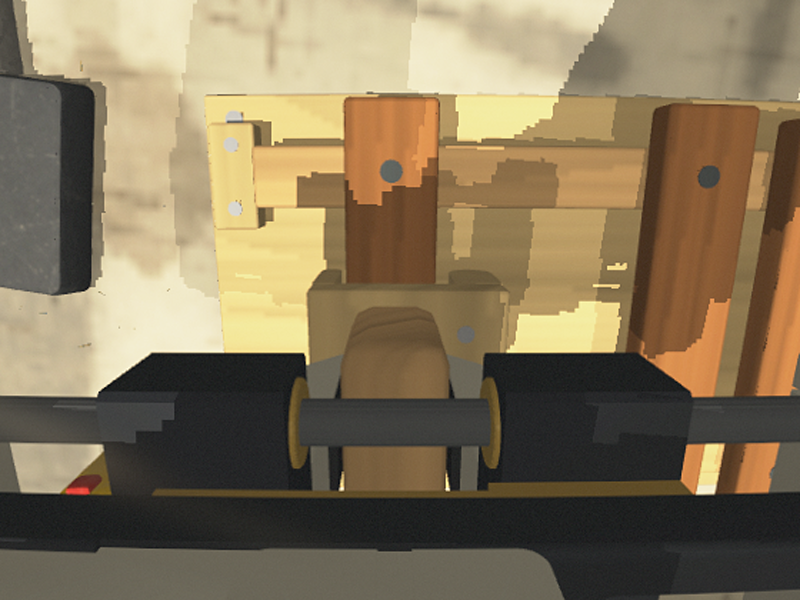

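Emit:
apply_moves([
  {"x":0,"y":-0.16,"z":-1.5,"yaw":0,"hand":-0.8},
  {"x":0,"y":-0.16,"z":-2.5,"yaw":0,"hand":-0.8},
  {"x":0,"y":-0.16,"z":-3.2,"yaw":0,"hand":-0.8},
  {"x":0,"y":-0.16,"z":-4,"yaw":0,"hand":-0.8},
  {"x":0,"y":-0.16,"z":-4,"yaw":0,"hand":-0.8},
])

```text
clock: 16.15
position: [0.4532, -0.1093, 0.0823]
ee_rot: [0.107, -3.139, -0.0]
force: [-0.1, -0.7, -0.9]
width: 0.304
gripper_force: 35.0
```

Emit:
apply_moves([
  {"x":0,"y":0.5,"z":0,"yaw":0,"hand":-0.8},
  {"x":-0.05,"y":1.1,"z":0,"yaw":0,"hand":-0.8},
  {"x":-0.1,"y":1.8,"z":0,"yaw":0,"hand":-0.8},
  {"x":-0.15,"y":2.5,"z":0,"yaw":0,"hand":-0.8},
  {"x":-0.2,"y":3.2,"z":0,"yaw":0,"hand":-0.8},
  {"x":-0.25,"y":3.9,"z":0,"yaw":0,"hand":-0.8},
  {"x":-0.3,"y":4.5,"z":0,"yaw":0,"hand":-0.8},
  {"x":-0.35,"y":5.1,"z":0,"yaw":0,"hand":-0.8},
  {"x":-0.4,"y":5.5,"z":0,"yaw":0,"hand":-0.8},
  {"x":-0.4,"y":5.5,"z":0,"yaw":0,"hand":-0.8},
])

```text
clock: 17.4
position: [0.4494, -0.054, 0.0827]
ee_rot: [0.108, -3.14, -0.0]
force: [0.7, -0.2, -2.0]
width: 0.302
gripper_force: 35.0
```

```bash
python3 st.py
```

```text
17.4 [ 0.4494 -0.054   0.0827] tooly 93.94 z [-0.  0. -1.] [ 0.67 -0.21 -1.96] 0.30163454266052414 34.95051026344299
```

Emit:
apply_moves([
  {"x":-0.03,"y":0.4,"z":0,"yaw":0,"hand":-0.8},
  {"x":-0.07,"y":0.9,"z":0,"yaw":0,"hand":-0.8},
  {"x":-0.1,"y":1.4,"z":0,"yaw":0,"hand":-0.8},
  {"x":-0.12,"y":1.8,"z":0,"yaw":0,"hand":-0.8},
  {"x":-0.13,"y":2.0,"z":0,"yaw":0,"hand":-0.8},
  {"x":-0.13,"y":2.0,"z":0,"yaw":0,"hand":-0.8},
])

```text
clock: 18.15
position: [0.4482, -0.0342, 0.0827]
ee_rot: [0.108, -3.14, -0.0]
force: [-0.1, 0.1, -0.9]
width: 0.304
gripper_force: 35.0
```

Emit:
apply_moves([
  {"x":0,"y":0.1,"z":0,"yaw":0,"hand":-0.8},
  {"x":0,"y":0.15,"z":0,"yaw":0,"hand":-0.8},
  {"x":0,"y":0.15,"z":0,"yaw":0,"hand":-0.8},
])

```text
clock: 18.52
position: [0.4482, -0.0331, 0.0827]
ee_rot: [0.107, -3.14, 0.0]
force: [-0.3, -0.3, -1.4]
width: 0.304
gripper_force: 35.0
```

Emit:
apply_moves([
  {"x":0,"y":0.05,"z":0,"yaw":0,"hand":-0.8},
  {"x":0,"y":0.05,"z":0,"yaw":0,"hand":-0.8},
])

```text
clock: 18.77
position: [0.4482, -0.0325, 0.0827]
ee_rot: [-0.107, 3.14, 0.0]
force: [-0.0, 0.8, -1.1]
width: 0.304
gripper_force: 35.0
```

```bash
python3 st.py
```

```text
18.775 [ 0.4482 -0.0325  0.0827] tooly 93.91 z [ 0.  0. -1.] [-0.01  0.84 -1.07] 0.30405504620008217 34.950939416885376
```

Emit:
apply_moves([
  {"x":0,"y":0.05,"z":0,"yaw":0,"hand":-0.8},
  {"x":0,"y":0.09,"z":0,"yaw":0,"hand":-0.8},
  {"x":0,"y":0.09,"z":0,"yaw":0,"hand":-0.8},
])

```text
clock: 19.15
position: [0.4482, -0.0315, 0.0827]
ee_rot: [0.107, -3.14, -0.0]
force: [0.6, -1.2, -2.2]
width: 0.304
gripper_force: 35.0
```

Emit:
apply_moves([
  {"x":0,"y":-0.16,"z":0,"yaw":0,"hand":-0.8},
  {"x":0,"y":-0.16,"z":0,"yaw":0,"hand":-0.8},
  {"x":0,"y":-0.16,"z":0,"yaw":0,"hand":-0.8},
])

```text
clock: 19.52
position: [0.4482, -0.0332, 0.0827]
ee_rot: [0.107, -3.14, -0.0]
force: [-0.2, 1.7, -1.7]
width: 0.305
gripper_force: 35.0
```

```bash
python3 st.py
```

```text
19.525 [ 0.4482 -0.0332  0.0827] tooly 93.91 z [-0.  0. -1.] [-0.19  1.67 -1.71] 0.30541843135221625 34.95049595832825
```

Emit:
apply_moves([
  {"x":0,"y":0,"z":1,"yaw":0,"hand":-0.8},
  {"x":0,"y":0,"z":3,"yaw":0,"hand":-0.8},
  {"x":0,"y":0,"z":6,"yaw":0,"hand":-0.8},
  {"x":0,"y":5,"z":7,"yaw":0,"hand":-0.8},
  {"x":0,"y":10,"z":7,"yaw":0,"hand":-0.8},
  {"x":0,"y":16,"z":7,"yaw":0,"hand":-0.8},
  {"x":0,"y":22,"z":7,"yaw":0,"hand":-0.8},
  {"x":0,"y":28,"z":7,"yaw":0,"hand":-0.8},
  {"x":0,"y":33,"z":7,"yaw":0,"hand":-0.8},
  {"x":0,"y":34.6,"z":7,"yaw":0,"hand":-0.8},
])

```text
clock: 20.78
position: [0.4473, 0.3167, 0.1532]
ee_rot: [-0.114, 3.139, 0.002]
force: [0.0, 0.0, -1.3]
width: 0.305
gripper_force: 35.0
```

```bash
python3 st.py; python3 - <<'E'
from h import *
w=camera_model("top");im=get_image("top");cv2.imwrite("pics/t6.png",im)
for r in silhouettes("slat_1","top"):
    c=max(cv2.findContours(r["mask"].astype(np.uint8),0,2)[0],key=cv2.contourArea)
    W=np.array([at(w,*p[0],.058)[:2] for p in c],np.float32);print(r["p"],r["rect"],cv2.minAreaRect(W*1000))
v=camera_model("wrist");jm=get_image("wrist");cv2.imwrite("pics/w6.png",jm)
import pickle;pickle.dump((w,v),open("w6.pkl","wb"))
o=np.zeros((600,800,3),np.uint8)
o[:300,:600]=cv2.resize(im[170:255,250:420],(600,300),interpolation=cv2.INTER_CUBIC)
o[300:,:400]=cv2.resize(jm,(400,300))
cv2.imwrite("pics/c6.png",o)
E
```

```text
20.775 [0.4473 0.3167 0.1532] tooly 94.17 z [ 0.     0.001 -1.   ] [ 0.04  0.04 -1.3 ] 0.30515879007790325 34.95027422904968
0.93 [333.4, 177.2, 352.7, 241.5] ((449.5118408203125, -29.97991371154785), (198.84896850585938, 41.533817291259766), 3.3683133125305176)
0.92 [297.4, 179.0, 309.6, 247.3] ((446.5282897949219, 89.8791275024414), (199.17227172851562, 40.67142105102539), 3.8160622119903564)
0.9 [312.1, 179.2, 334.3, 245.1] ((446.8515625, 28.419963836669922), (198.35147094726562, 43.31827163696289), 3.4767589569091797)
```

View pics/c6.png

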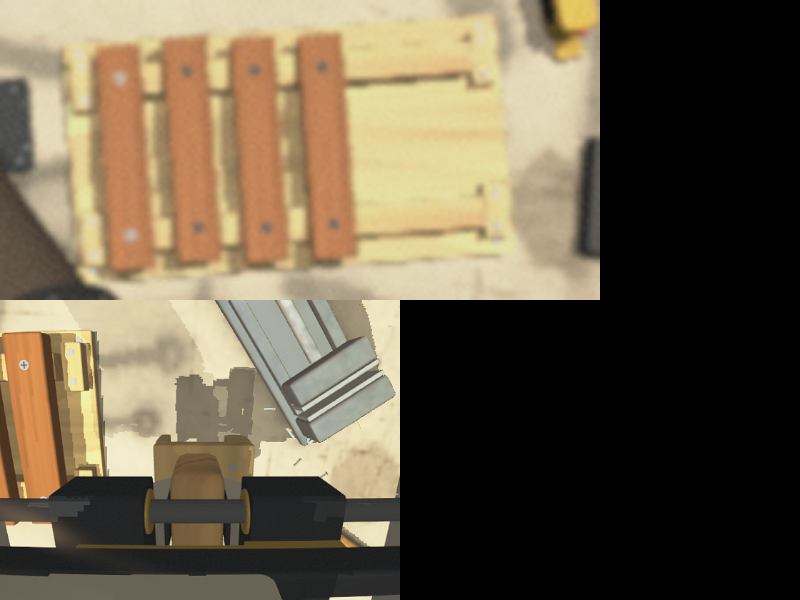

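Emit:
apply_moves([
  {"x":0,"y":-0.2,"z":-2,"yaw":8,"hand":-0.8},
  {"x":0,"y":-0.2,"z":-4.5,"yaw":13.7,"hand":-0.8},
  {"x":0,"y":-0.2,"z":-7,"yaw":13.7,"hand":-0.8},
  {"x":0,"y":-0.2,"z":-9,"yaw":13.7,"hand":-0.8},
  {"x":0,"y":-0.2,"z":-9.7,"yaw":13.7,"hand":-0.8},
  {"x":0,"y":-0.2,"z":-10.1,"yaw":13.7,"hand":-0.8},
  {"x":0,"y":-0.2,"z":-10.1,"yaw":13.7,"hand":-0.8},
])

```text
clock: 21.8
position: [0.4486, 0.3105, 0.0522]
ee_rot: [-0.48, 3.104, 0.0]
force: [-0.4, -0.2, -2.4]
width: 0.304
gripper_force: 35.0
```

```bash
python3 st.py
```

```text
21.8 [0.4486 0.3105 0.0522] tooly 107.58 z [ 0.001  0.    -1.   ] [-0.39 -0.19 -2.43] 0.3042155588796226 34.950499534606934
```

Emit:
apply_moves([
  {"x":0,"y":0,"z":-0.04,"yaw":0,"hand":-0.8},
  {"x":0,"y":0,"z":-0.04,"yaw":0,"hand":0.9},
  {"x":0,"y":0,"z":-0.04,"yaw":0,"hand":0.9},
  {"x":0,"y":0,"z":-0.04,"yaw":0,"hand":0.9},
  {"x":0,"y":0,"z":-0.04,"yaw":0,"hand":0.9},
  {"x":0,"y":0,"z":-0.04,"yaw":0,"hand":0.9},
  {"x":0,"y":0,"z":3,"yaw":0,"hand":0.9},
  {"x":0,"y":0,"z":8,"yaw":0,"hand":0.9},
  {"x":0,"y":0,"z":13,"yaw":0,"hand":0.9},
  {"x":3,"y":0,"z":17,"yaw":0,"hand":0.9},
])

```text
clock: 23.05
position: [0.477, 0.3116, 0.2241]
ee_rot: [-0.485, 3.104, 0.002]
force: [1.4, 1.1, -0.4]
width: 0.954
gripper_force: 0.0
```

Emit:
apply_moves([
  {"x":0,"y":-6,"z":2,"yaw":-4,"hand":0.9},
  {"x":0,"y":-12,"z":4,"yaw":-9,"hand":0.9},
  {"x":0,"y":-18,"z":7,"yaw":-14,"hand":0.9},
  {"x":0,"y":-23,"z":8,"yaw":-14,"hand":0.9},
  {"x":0,"y":-23,"z":8,"yaw":-14,"hand":0.9},
  {"x":0,"y":-23,"z":8,"yaw":-14,"hand":0.9},
])

```text
clock: 23.8
position: [0.4781, 0.0813, 0.3017]
ee_rot: [-0.099, 3.14, 0.001]
force: [0.2, -0.5, -0.5]
width: 0.947
gripper_force: 0.0
```

```bash
python3 st.py; python3 - <<'E'
from h import *
w=camera_model("wrist");im=get_image("wrist");cv2.imwrite("pics/w7.png",im)
import pickle;pickle.dump(w,open("w7.pkl","wb"))
cv2.imwrite("pics/w7b.png",cv2.resize(im[:260],(800,371),interpolation=cv2.INTER_CUBIC))
E
```

```text
23.8 [0.4781 0.0813 0.3017] tooly 93.61 z [-0.     0.001 -1.   ] [ 0.16 -0.53 -0.55] 0.946751669586255 0.0
```

View pics/w7b.png

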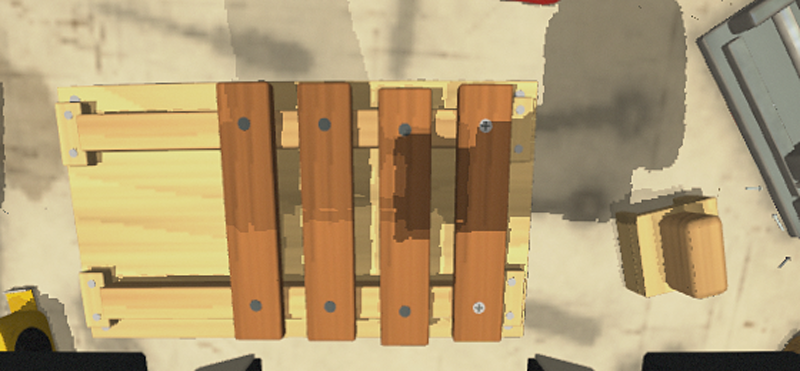

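```bash
python3 - <<'E'
from h import *
import pickle
w=pickle.load(open("w7.pkl","rb"));p=None
for a,b in(((485.5,126),(479,308)),((405,129.5),(404.5,311.5)),((324.5,125),(330,307)),((244,124.5),(256,306))):
    A,B=[at(w,u*.7,v*.7,.058)[:2]*1000 for u,v in(a,b)];c=(A+B)/2;d=B-A
    print(c.round(1),np.degrees(np.arctan2(d[1],d[0])).round(2),None if p is None else np.round((p-c)@np.array([-.068,.998]),1));p=c
E
```

```text
[440.  147.5] 3.86 None
[446.6  87.8] 3.76 60.0
[446.9  27.7] 3.67 59.9
[449.9 -32.2] 3.77 60.0
```

Spacings come out at 60.0, 59.9 and 60.0 mm, all slats are square to the rails, and the gauge stands upright on the bench clear of the board, so I'm handing in.

```bash
python3 -c "
from cell import *
print(sign_off())"
```

```text
the job is handed in; nothing more can be done
None
```

The job is handed in (no verdict came back): the last camera check put all three gaps within about 0.1 mm of 20 mm with the slats square to within about 0.2 degrees, the gauge is back on the bench clear of the board, and I didn't touch the sanding block or tape measure.

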